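# Feed the amber piece through the drop-chute flap

## Robot

A 6-joint arm with a two-finger parallel gripper is mounted at the origin on the work surface. World frame = base frame: x ahead of the robot, y to its left, z up, the work surface at z = 0. Lengths are in mm, angles in rad, forces in N, time in s.
With the tool pointing down it reaches from about 350 to 975 mm from the base axis. Payload 7.1 kg.
Tool frame: the origin (TCP) lies midway between the tips of the shut fingers; the grasp point (between the pads) lies pinch_z behind it (pinch_z is the distance from the TCP to the grasp point, in mm); z points along the fingers, y is the line along which they close (so a half turn about z gives the same grasp; the last joint's range is limited). The gripper opens to 88 mm and grips with 3 to 60 N. Pads are 20 mm wide; open, the fingers measure 115 mm over their backs; the gripper's body (75 mm by 178 mm) begins 61 mm behind the grasp point.
Start: joints at [-1.198, 0.423, 1.63, -0, 1.089, -0.019], TCP at [238.674, -577.615, 222.675] pointing down, gripper open.
Joint ranges: [-3, 3], [-0.9, 2.11], [0.09, 2.58], [-1.31, 4.45], [0.11, 2.69], [-2.54, 2.54]. Speed limits (rad/s): [2.39, 2.39, 3.01, 3.14, 3.14, 3.14].

## Interface

Orientations are given as a rotation vector (axis times angle).
In Python, from workcell import get_obs, get_image, close_job, pinch_z gives the robot as it stands.
- The arm moves only by the tool jog_arm, never from a script. Its argument "commands" is a list of rows, each a list of 3 entries, a list of its own where there are three numbers: the gripper command: -1 is shut, 1 is fully open, values between are in proportion, then the shift along the tool's x, y, z as a fraction of full scale, then the turn, a rotation vector about the tool's x, y, z as a fraction of full scale. In form: [[gripper, [tx, ty, tz], [rx, ry, rz]], ...]. A call has 1 to 10 rows; each row shifts and turns the commanded pose from where the row before left it, along the tool's axes as they then stand; what a row does not reach is not made up. Full scale, the value 1, is 0.1 m for a shift and 45 degrees for a turn. A row lasts 1/10 s, in which the tool goes at most 50 mm and 8.59 degrees, less where a joint would pass 70% of its speed; a pose out of reach is approached as far as the arm can. A call with a number of a shift or a turn outside -1 to 1 is refused whole. A call with a gripper value outside its range is refused whole. The fingers move at their own pace and stop on an object; the grip force is fixed at half the most. Time passes only in rows, so rows that do not move let the fingers close. It gives the time, the measured TCP pose, the force, the opening and the grip force at its end, in the units of the state.
- get_obs(): the state, without advancing time (a new reading comes with each control period).
- get_image(name): name is "scene" or "side" or "wrist"; returns a dict with "image" (400x640x3 uint8, blue, green, red), "z_map" (400x640 float32, mm along the optical axis (not along the pixel's ray), 0 where there is no reading), "intrinsics" (3x3 intrinsics, pixels), "k1" (the pictures are not rectified: a ray, as slopes to the right and down, at radius r is drawn at 1 + k1 r^2 times it, then the intrinsics apply), "eye" and "orientation" of the camera in the world; the wrist camera has in their place "mount" (4x4, takes a point from camera to tool coordinates, whose origin is the TCP and whose axes are the flange's). Camera axes: x right, y down, z forward; pixel columns grow to the right and rows downward; lengths in mm; the calibration is good to about 2 mm. A picture is of the moment at which its call begins: read the wrist's pose just before it.
- close_job(): hands the job in; it is judged then, once.
The state is a dict: "t": time; "qpos": joint angles; "qvel": joint speeds; "joint_torque": joint torques, N m; "ee_pos": TCP position; "orientation": TCP orientation; "ft_force": force on the tool from outside, world axes, zero at the start; "moment": the same for the moment, N m; "width": finger opening in mm; "grasp_force": force on a finger pad.
Only numpy, scipy, OpenCV 4.12 (cv2) and the standard library are available. Lean on these libraries where they do the work, as an engineer would, in place of code of your own. Each camera call takes 0.05 s, during which the arm holds its last target. There are 200 camera calls.

## Task

On the bench stands a two-lane drop chute, each lane closed by a green hanging flap. With a fingertip, gently push the wooden block that carries the orange amber stone along its lane, through the flap that it pushes open, until it slides down into the tray behind; then pull back so that the flap swings shut. Do not grip or lift the block, and leave the block with the milky white stone, the other flap and everything else on the bench alone.

Things in the scene. Friction and masses are not known exactly. Their poses are not given: they have to be found in the camera images.
- chute: Fixed wooden two-lane drop chute. Origin on the bench under the middle of the flap line; x = feed direction, y across the lanes, z up. Level deck, top 80 mm above the bench, x = -215 to +25 mm. Two straight lanes centred on y = +38 (left) and -38 mm (right), each 70 mm wide between brass rails 6 mm thick at y = 0 and +-79 mm, 12 mm above the deck.
- lip (a point): Middle of the deck's far edge: chute x = +25 mm, 80 mm above the bench. From here an aluminium ramp (slippery) falls at 34 degrees to chute x = 99 mm, then at 17 degrees to x = 171 mm. Wooden walls continue the rails along ramp and tray.
- axle (a point): Middle of the flaps' axle: 8 mm bar across both lanes at chute x = 0, 120 mm above the deck, on two posts (30 mm along x, 12 mm thick, 212 mm high) at chute y = +-97 mm; no post between the lanes. To get fingers under it, tilt the gripper about 40 degrees so that the fingers point forward and down along the lane.
- tray (a point): Centre of the flat tray floor at the foot of the ramp (chute x = 203 mm, 8 mm above the bench); end wall 50 mm high at chute x = 235 mm. A wall divides it between the lanes.
- flap_left (a joint): Angle of the flap of the left lane (chute y = +38 mm): green plate 62 mm wide, 4 mm thick, 30 g, hanging from the axle, lower edge 6 mm above the deck. 0 = hanging shut; grows to 1.4 rad as the edge swings in the feed direction (chute +x) and up. It cannot swing the other way. Gravity closes it.
- flap_right (a joint): The same for the flap of the right lane (chute y = -38 mm).
- amber_mid (a point): Centre of the wooden block (50 mm along its x, 44 mm along y, 20 mm high; about 60 g), 10 mm above its underside; the orange amber dome on top is 36 mm across, 10 mm high. It starts on the deck in one of the lanes before the flap, long side within 12 degrees of the lane. Once its middle has passed the lip it tips and slides down by itself.
- milky_mid (a point): The same point of an equal block with a milky white stone, in the other lane, to be left alone.
- jar_a: Bystander: glass jar of beads, 72 mm across, 126 mm high, origin under its centre.
- jar_b: Bystander: glass jar of beads, 80 mm across, 146 mm high, origin under its centre.
- spool: Bystander: spool of silver wire, 80 mm across, 60 mm high, origin under its centre.
- raw_lump: Bystander: lump of raw dark amber, about 55 x 40 x 41 mm, origin under its centre.
- file_tool: Bystander: screwdriver lying on the bench.
- bench_brush: Bystander: small brush lying on the bench.
Mind the look-alikes: they are no part of the job. What is shaped like the part that bears amber_mid but purple or turquoise is not meant.

How it is judged (in metres and radians):
On the way, in this order (a step that is already met when the one before it is completed fails the run):
1. the flap of the amber piece's lane is pushed open (value of joint any of flap_left, flap_right above 0.35 rad), for 0.05 s.
2. the amber piece has slid down off the deck behind the flap (x of amber_mid in the frame of chute above 0.07 m and height (world z) of amber_mid below 0.065 m), for 0.1 s.
At the end, for the whole second after the job is handed in: The amber block lies at rest in the tray or on the run-out at the foot of the ramp (its centre more than 130 mm past the flap line and less than 55 mm above the bench), both flaps hang shut (within 0.06 rad), and the milky block is within 10 mm of where it was (x of amber_mid in the frame of chute between 0.13 and 0.24 m and y of amber_mid in the frame of chute between -0.082 and 0.082 m and height (world z) of amber_mid below 0.055 m and linear speed of amber below 0.02 m/s and value of joint each of flap_left, flap_right below 0.06 rad and distance of milky_mid from where it was at the start of the episode below 0.01 m); the robot touches nothing.
It fails at once if the amber block is lifted (its centre more than 15 mm above where it sits on the deck) (height (world z) of amber_mid above 0.105 m).
It fails at once if the amber block is gripped or pressed hard (more than 18 N) (contact force between the fingers and amber above 18 N).
It fails at once if the flap of the milky block's lane is opened ((y of milky_mid in the frame of chute above 0 m and value of joint flap_left above 0.2 rad) or (y of milky_mid in the frame of chute below 0 m and value of joint flap_right above 0.2 rad)).
It fails at once if the milky block is moved more than 10 mm (distance of milky_mid from where it was at the start of the episode above 0.01 m).
It fails at once if a bystander is moved more than 20 mm (distance of any of jar_a, jar_b, spool, raw_lump, file_tool, bench_brush from where it was at the start of the episode above 0.02 m).
It also fails if it takes over 42 s, if anything falls off the work surface, if the arm or the gripper's body presses on something with over 40 N, if the wrist force passes 120 N, or if a joint passes its speed limit or range.

## Working session

There is one attempt and no reset: what is moved stays moved. The work goes in short steps, Python scripts to look and compute and a tool call to move; the robot and the scene stay as the last step left them, time stands still between calls to the robot, and variables do not carry over. Pictures are saved under pics/ and viewed, at most 10 in all, crops included, and the job is handed in when it is done.

Besides the shell and the picture viewer there is one more tool, called after ">>>" by a JSON object that holds its "fn" and its "kwargs", one argument or row to a line. jog_arm: Moves the arm, as the interface text tells. Its arguments: {"type":"object","properties":{"commands":{"type":"array","items":{"type":"array"}}},"required":["commands"]}

```bash
mkdir -p pics; cat > h.py <<'E'
import numpy as np, cv2
from scipy.spatial.transform import Rotation as R
from workcell import get_obs, get_image, close_job, pinch_z
def rays(d,uv):
    K=np.array(d["intrinsics"],float); k=d["k1"]
    p=(np.atleast_2d(uv)-K[:2,2])/[K[0,0],K[1,1]]
    q=p.copy()
    for _ in range(20): q=p/(1+k*(q**2).sum(1,keepdims=True))
    return q
def pts(d,uv):
    uv=np.atleast_2d(uv); q=rays(d,uv); z=d["z_map"][uv[:,1].astype(int),uv[:,0].astype(int)]
    c=np.c_[q,np.ones(len(q))]*z[:,None]
    return c@rot(d).T+np.array(d["eye"])
def rot(d):
    o=np.array(d["orientation"],float)
    return o if o.shape==(3,3) else R.from_rotvec(o).as_matrix()
E
python3 - <<'E'
from h import *
import pickle
for n in("scene","side"):
    d=get_image(n); cv2.imwrite(f"pics/{n}0.png",d["image"]); pickle.dump(d,open(n+".pkl","wb"))
    print(n,d["intrinsics"],d["k1"],d["eye"],d["orientation"])
print(pinch_z, get_obs())
E
```

```text
scene [[432.38215671   0.         315.54235519]
 [  0.         432.38215671 204.4103485 ]
 [  0.           0.           1.        ]] 0.0043950921479791885 [1402.80453212  -30.31613206  955.37491133] [-1.83628782 -1.64277309  0.72003745]
side [[390.42815879   0.         319.02459381]
 [  0.         390.42815879 201.52201428]
 [  0.           0.           1.        ]] -0.09728213791040598 [ 355.70960286 -843.22627951  743.82321147] [-2.14590845  0.23656344 -0.13976103]
18.700000000000003 {'t': 0.1, 'qpos': array([-1.19794612e+00,  4.23780087e-01,  1.63061023e+00, -1.14339117e-06,
        1.08859439e+00, -1.90085801e-02]), 'qvel': array([-1.19586978e-03, -2.76180543e-03, -3.24513654e-03,  1.07335144e-03,
       -9.62859926e-04,  5.68465816e-05]), 'joint_torque': array([ 3.67613220e-04, -5.45616567e+01, -2.74324036e+01,  6.45131548e-02,
        1.88093452e-02, -1.41221614e-05]), 'ee_pos': array([ 238.52667032, -577.14815965,  221.97096141]), 'orientation': array([-3.08014095e+00, -6.11333778e-01,  3.86243735e-04]), 'ft_force': array([ 0.1166332 , -0.15685127,  0.00466618]), 'moment': array([-0.01085347, -0.03165998, -0.03108434]), 'grasp_force': 0.0, 'width': 88.05602073052945}
```

View pics/scene0.png

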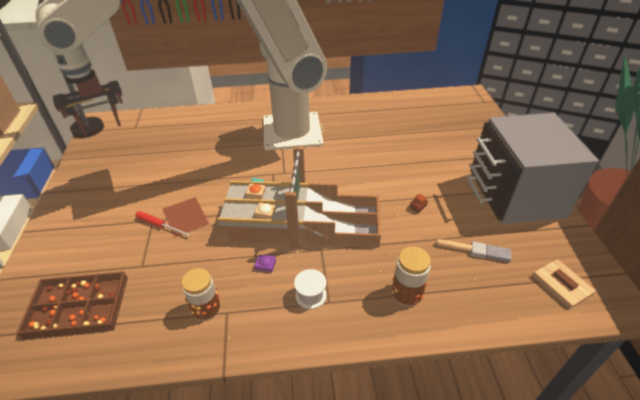

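View pics/side0.png

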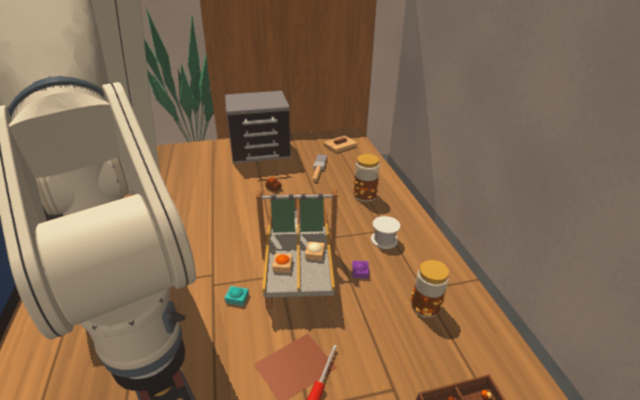

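The scene view shows the amber block at (256,189) and the milky block at (265,210). In the side view they are at (283,262) and (315,251). Look-alikes in the side view are turquoise (237,295), purple (361,269), raw lump (273,183) and milky (315,251). I choose the orange-domed block at side (283,262), in the left lane, and check it in an enlarged crop.

```bash
python3 - <<'E'
import pickle
from h import *
s=pickle.load(open("side.pkl","rb"))["image"]; 
cv2.imwrite("pics/c1.png",cv2.resize(s[185:305,235:365],None,fx=5,fy=5,interpolation=cv2.INTER_CUBIC)[:, :])
s=pickle.load(open("scene.pkl","rb"))["image"]; 
cv2.imwrite("pics/c2.png",cv2.resize(s[145:255,210:390],None,fx=4.4,fy=4.4,interpolation=cv2.INTER_CUBIC))
E
```

```text
(no output)
```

View pics/c1.png

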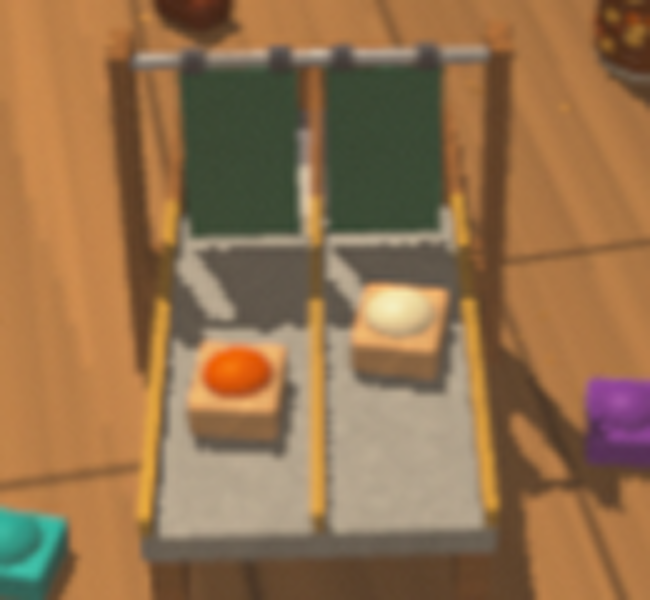

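View pics/c2.png

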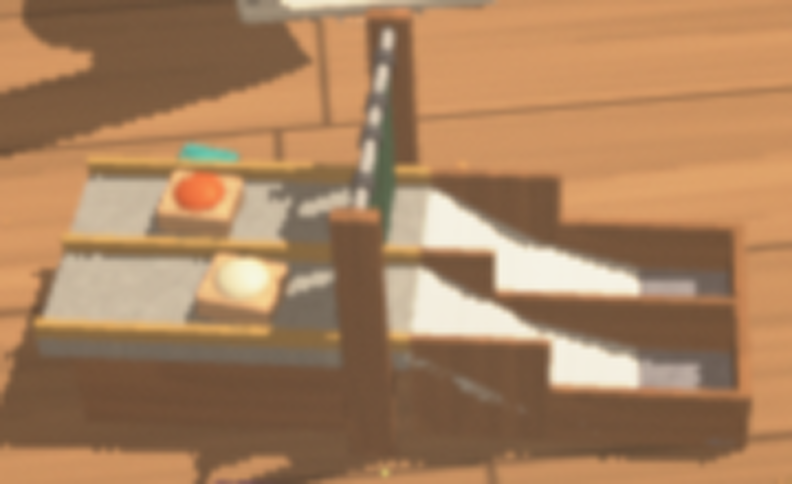

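```bash
cat > fit.py <<'E'
from h import *
import pickle
from scipy.optimize import least_squares
D={n:pickle.load(open(n+".pkl","rb")) for n in("side","scene")}
def px(n,c):
    c=np.array(c,float)
    return (c+.5)/5-.5+[235,185] if n=="side" else (c+.5)/4.4-.5+[210,145]
def plane(n,c,z):
    d=D[n]; w=np.append(rays(d,px(n,c))[0],1)@rot(d).T; e=np.array(d["eye"])
    return (e+w*(z-e[2])/w[2])[:2]
# (cam, crop pixel, chute xyz)
C=[("side",(145,525),(-215,79,92)),("side",(319,527),(-215,0,92)),("side",(490,518),(-215,-79,92)),
("side",(135,62),(0,91,200)),("side",(487,52),(0,-91,200)),
("scene",(88,160),(-215,79,92)),("scene",(65,240),(-215,0,92)),("scene",(37,322),(-215,-79,92)),
("scene",(388,30),(0,91,200)),("scene",(360,208),(0,-91,200))]
W=np.array([plane(n,c,p[2]) for n,c,p in C]); P=np.array([p[:2] for _,_,p in C],float)
def T(v,p): c,s=np.cos(v[2]),np.sin(v[2]); return p@np.array([[c,s],[-s,c]])+v[:2]
r=least_squares(lambda v:(T(v,P)-W).ravel(),[450,0,1.5],x_scale=[100,100,1],loss="soft_l1",f_scale=3)
v=r.x; print("chute",v); print((T(v,P)-W).round(1))
inv=lambda w:(w-v[:2])@np.array([[np.cos(v[2]),-np.sin(v[2])],[np.sin(v[2]),np.cos(v[2])]])
for nm,n,cs,z in [("amb","side",[(200,342),(288,347),(282,402),(190,393)],100),("amb","scene",[(170,165),(245,172),(232,210),(157,203)],100),
 ("ambbot","side",[(193,437),(278,443)],80),("mil","side",[(365,283),(447,288),(439,348),(352,338)],100),("mil","scene",[(211,250),(287,256),(277,294),(196,289)],100)]:
    q=np.array([inv(plane(n,c,z)) for c in cs]); print(nm,n,q.round(0).tolist(),q.mean(0).round(1),"world",T(v,q.mean(0)).round(1))
E
python3 fit.py
```

```text
chute [489.60894528  -9.60466105   1.40765344]
[[-0.9  1.7]
 [ 0.2  6.5]
 [ 1.2  4.7]
 [-4.1 -2.6]
 [-3.7 -3.6]
 [ 0.5 -0.6]
 [-1.9 -1.4]
 [ 1.1 -0.2]
 [ 1.8  0.1]
 [10.6 -0.4]]
amb side [[-101.0, 56.0], [-107.0, 12.0], [-147.0, 15.0], [-138.0, 60.0]] [-123.    35.9] world [ 434.2 -125.2]
amb scene [[-154.0, 67.0], [-101.0, 62.0], [-104.0, 23.0], [-156.0, 28.0]] [-128.5   45.3] world [ 424.1 -129. ]
ambbot side [[-148.0, 59.0], [-154.0, 18.0]] [-150.7   38.6] world [ 427.1 -152. ]
mil side [[-59.0, -28.0], [-65.0, -70.0], [-111.0, -63.0], [-101.0, -20.0]] [-84. -45.] world [520.4 -99.8]
mil scene [[-112.0, -16.0], [-61.0, -19.0], [-63.0, -55.0], [-116.0, -52.0]] [-88.1 -35.5] world [ 510.3 -102.3]
```

```bash
cat > dep.py <<'E'
from fit import *
for n in D:
    d=D[n]; H,Wd=d["z_map"].shape
    uv=np.stack(np.meshgrid(np.arange(Wd),np.arange(H)),-1).reshape(-1,2)
    p=pts(d,uv); hsv=cv2.cvtColor(d["image"],cv2.COLOR_BGR2HSV).reshape(-1,3).astype(int)
    q=np.c_[inv(p[:,:2]),p[:,2]]
    near=(abs(q[:,0]+100)<150)&(abs(q[:,1])<85)&(d["z_map"].ravel()>0)
    h,s,b=hsv.T
    def st(nm,m):
        if m.sum()>3: print(n,nm,m.sum(),"med",np.median(q[m],0).round(1),"lo",np.percentile(q[m],3,axis=0).round(1),"hi",np.percentile(q[m],97,axis=0).round(1))
    amb=near&(h<12)&(s>200)&(q[:,2]>95)&(q[:,0]<-80); st("amber dome",amb)
    deck=near&(q[:,2]>74)&(q[:,2]<86)&(s<60)&(q[:,0]<20); st("deck",deck)
    rail=near&(h>15)&(h<30)&(s>140)&(q[:,2]>82)&(q[:,2]<100)
    for y in(79,0,-79):
        m=rail&(abs(q[:,1]-y)<16)&(q[:,0]<-30); st("rail%d"%y,m)
        if m.sum()>10: print(np.polyfit(q[m,0],q[m,1],1).round(3))
    for nm,c in(("blockA",(-127,40)),("blockM",(-86,-38))):
        st(nm,near&(abs(q[:,0]-c[0])<45)&(abs(q[:,1]-c[1])<32)&(q[:,2]>96))
    st("flaps",near&(h>40)&(h<90)&(s>40)&(q[:,2]>90))
E
python3 dep.py | tail -n +12
python3 - <<'E'
from h import *
d=get_image("wrist"); print(np.array(d["mount"]).round(2))
print(R.from_rotvec(get_obs()["orientation"]).as_matrix().round(3))
E
```

```text
amb side [[-101.0, 56.0], [-107.0, 12.0], [-147.0, 15.0], [-138.0, 60.0]] [-123.    35.9] world [ 434.2 -125.2]
amb scene [[-154.0, 67.0], [-101.0, 62.0], [-104.0, 23.0], [-156.0, 28.0]] [-128.5   45.3] world [ 424.1 -129. ]
ambbot side [[-148.0, 59.0], [-154.0, 18.0]] [-150.7   38.6] world [ 427.1 -152. ]
mil side [[-59.0, -28.0], [-65.0, -70.0], [-111.0, -63.0], [-101.0, -20.0]] [-84. -45.] world [520.4 -99.8]
mil scene [[-112.0, -16.0], [-61.0, -19.0], [-63.0, -55.0], [-116.0, -52.0]] [-88.1 -35.5] world [ 510.3 -102.3]
side amber dome 57 med [-136.7   31.9  107.5] lo [-143.7   22.4  103.7] hi [-120.6   51.4  111.1]
side deck 2512 med [-148.6   -7.3   80.9] lo [-214.8  -71.4   77.2] hi [ 0.3 69.8 83.3]
side rail79 138 med [-141.8   77.3   92.7] lo [-213.6   74.2   88.5] hi [-37.7  80.4  95.3]
[-1.1000e-02  7.5886e+01]
side rail0 92 med [-138.5   -2.3   93. ] lo [-212.5   -5.1   90.5] hi [-64.5   0.1  95.1]
[-0.009 -3.442]
side rail-79 116 med [-124.9  -80.1   92.6] lo [-214.1  -84.1   86.7] hi [-38.5 -77.   95.6]
[-1.9000e-02 -8.2677e+01]
side blockA 266 med [-136.6   34.6  102. ]
[... 448 characters left out ...]
9 med [-149.8   -2.2   91.5] lo [-211.2   -5.8   87.9] hi [-72.1   1.4  95.3]
[-0.008 -3.404]
scene rail-79 80 med [-142.3  -80.8   91.5] lo [-213.2  -83.6   87.6] hi [-71.4 -76.5  94.9]
[ 1.0000e-03 -8.0615e+01]
scene blockA 174 med [-126.4   30.3  102.2] lo [-151.    14.3   97. ] hi [-105.2   56.1  111.2]
scene blockM 202 med [-86.2 -51.2 101.9] lo [-111.4  -66.3   96.7] hi [-63.8 -24.2 110.7]
scene flaps 25 med [  0.9  19.7 127.4] lo [-134.5   -4.3   91.3] hi [  1.5  83.1 155.4]
[[   0.     -0.95   -0.3    82.79]
 [   1.      0.     -0.     -0.39]
 [   0.     -0.3     0.95 -161.79]
 [   0.      0.      0.      1.  ]]
[[ 0.924  0.382 -0.   ]
 [ 0.382 -0.924  0.001]
 [-0.    -0.001 -1.   ]]
```

>>> {"fn": "jog_arm", "kwargs": {
  "commands": [
    [-1,[0,0,0],[0,0,-0.184]],
    [-1,[0,0,0],[0,0,-0.184]],
    [-1,[0,0,0],[0,0,-0.184]],
    [-1,[0,0,0],[0,0,-0.184]],
    [-1,[0,0,0],[0,0,-0.184]],
    [-1,[0,0,0],[0,0,-0.184]],
    [-1,[0,0,0],[0,0,-0.184]],
    [-1,[0.4,0.2,0],[0,0,0]],
    [-1,[0.4,0.2,0],[0,0,0]],
    [-1,[0.4,0.2,0],[0,0,0]]
  ]
}}

```text
t: 1.15
ee_pos: [318.2, -468.0, 222.3]
orientation: [-2.4, -2.026, -0.0]
ft_force: [1.1, -0.0, -0.3]
width: 10.6
grasp_force: 0.0
```

>>> {"fn": "jog_arm", "kwargs": {
  "commands": [
    [-1,[0.4,0.2,0],[0,0,0]],
    [-1,[0.4,0.2,0],[0,0,0]],
    [-1,[0.4,0,0],[0,0,0]],
    [-1,[0,0,0],[0,0.187,0]],
    [-1,[0,0,0],[0,0.187,0]],
    [-1,[0,0,0],[0,0.187,0]],
    [-1,[0,0,0],[0,0.187,0]],
    [-1,[0,0,0],[0,0.187,0]],
    [-1,[0,0,0],[0,0,0]],
    [-1,[0,0,0],[0,0,0]]
  ]
}}

```text
t: 2.15
ee_pos: [376.9, -357.8, 221.6]
orientation: [-1.961, -1.655, -0.752]
ft_force: [0.4, 0.5, 0.4]
width: 0.4
grasp_force: 0.0
```

```bash
cat > where.py <<'E'
from h import *
import sys
o=get_obs(); M=R.from_rotvec(o["orientation"]).as_matrix(); a=1.4007
f=np.array([np.cos(a),np.sin(a),0]); l=np.array([-np.sin(a),np.cos(a),0]); r=o["ee_pos"]-[492.5,-10.1,80.5]
B=np.array([f,l,[0,0,1]])
print("t",round(o["t"],2),"chute",(B@r).round(1),"tool axes in chute\n",(B@M).round(3),"\nq",o["qpos"].round(2),"F",o["ft_force"].round(1),"w",round(o["width"],1))
if len(sys.argv)>3:
    g=np.array([float(x) for x in sys.argv[1:4]]); print("shift tool axes (x0.1m)",((B@M).T@(g-B@r)/100).round(3))
    Mt=np.array([[np.cos(np.radians(42)),0,np.sin(np.radians(42))],[0,-1,0],[np.sin(np.radians(42)),0,-np.cos(np.radians(42))]])
    print("turn/45deg",(R.from_matrix((B@M).T@Mt).as_rotvec()/np.radians(45)).round(3))
E
python3 where.py -190 38 70
```

```text
t 2.15 chute [-362.3   55.1  141.1] tool axes in chute
 [[ 0.743  0.002  0.669]
 [ 0.    -1.     0.002]
 [ 0.669 -0.002 -0.743]] 
q [-1.04  0.56  1.6   0.44  1.58 -1.01] F [0.4 0.5 0.4] w 0.4
shift tool axes (x0.1m) [0.804 0.175 1.681]
turn/45deg [-0.003 -0.     0.   ]
```

>>> {"fn": "jog_arm", "kwargs": {
  "commands": [
    [-1,[0.134,0.03,0.28],[0,0,0]],
    [-1,[0.134,0.03,0.28],[0,0,0]],
    [-1,[0.134,0.03,0.28],[0,0,0]],
    [-1,[0.134,0.03,0.28],[0,0,0]],
    [-1,[0.134,0.03,0.28],[0,0,0]],
    [-1,[0.134,0.03,0.28],[0,0,0]],
    [-1,[0,0,0],[0,0,0]],
    [-1,[0,0,0],[0,0,0]]
  ]
}}

```text
t: 2.95
ee_pos: [424.0, -190.1, 152.8]
orientation: [-1.959, -1.661, -0.752]
ft_force: [0.7, -0.2, 0.4]
width: 0.3
grasp_force: 0.0
```

```bash
python3 where.py -190 38 12; python3 - <<'E'
from h import *
d=get_image("wrist"); cv2.imwrite("pics/w1.png",d["image"])
E
```

```text
t 2.95 chute [-189.    37.1   72.3] tool axes in chute
 [[ 0.744  0.005  0.668]
 [ 0.005 -1.     0.002]
 [ 0.668  0.001 -0.744]] 
q [-0.81  0.54  1.87  0.59  1.28 -0.98] F [ 0.7 -0.2  0.4] w 0.3
shift tool axes (x0.1m) [-0.41  -0.01   0.443]
turn/45deg [-0.003  0.002  0.006]
```

View pics/w1.png

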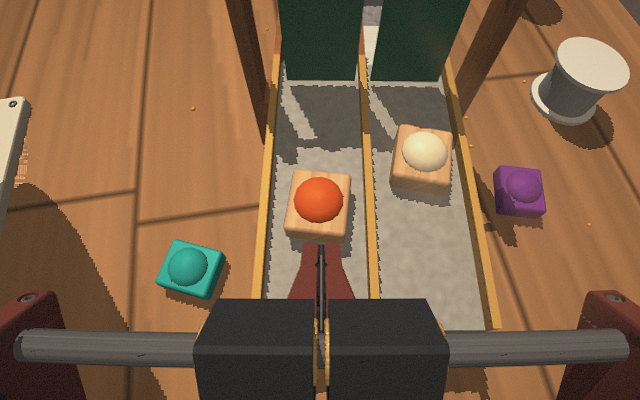

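The wrist view shows the shut fingertip at (321,245), lined up behind the amber dome at (319,200). Milky at (425,152) is well clear. Next I lower the finger behind the block.

>>> {"fn": "jog_arm", "kwargs": {
  "commands": [
    [-1,[-0.1,0,0.11],[0,0,0]],
    [-1,[-0.1,0,0.11],[0,0,0]],
    [-1,[-0.1,0,0.11],[0,0,0]],
    [-1,[-0.05,0,0.055],[0,0,0]],
    [-1,[-0.05,0,0.055],[0,0,0]],
    [-1,[0,0,0],[0,0,0]],
    [-1,[0,0,0],[0,0,0]],
    [-1,[0,0,0],[0,0,0]]
  ]
}}

```text
t: 3.8
ee_pos: [423.9, -191.2, 92.7]
orientation: [-1.96, -1.657, -0.754]
ft_force: [0.4, -0.4, -1.0]
width: 0.7
grasp_force: 0.0
```

```bash
python3 where.py -175 38 10
```

```text
t 3.8 chute [-190.1   37.    12.2] tool axes in chute
 [[ 0.742  0.003  0.67 ]
 [ 0.002 -1.     0.001]
 [ 0.67   0.001 -0.742]] 
q [-0.82  0.64  1.88  0.61  1.19 -1.05] F [ 0.4 -0.4 -1. ] w 0.7
shift tool axes (x0.1m) [ 0.097 -0.01   0.117]
turn/45deg [-0.002 -0.001  0.003]
```

>>> {"fn": "jog_arm", "kwargs": {
  "commands": [
    [-1,[-0.009,0,0.01],[0,0,0]],
    [-1,[-0.009,0,0.01],[0,0,0]],
    [-1,[0.03,0,0.027],[0,0,0]],
    [-1,[0.03,0,0.027],[0,0,0]],
    [-1,[0.03,0,0.027],[0,0,0]],
    [-1,[0.03,0,0.027],[0,0,0]],
    [-1,[0.03,0,0.027],[0,0,0]],
    [-1,[0.03,0,0.027],[0,0,0]],
    [-1,[0,0,0],[0,0,0]]
  ]
}}

```text
t: 4.7
ee_pos: [427.6, -166.5, 89.8]
orientation: [-1.959, -1.656, -0.753]
ft_force: [0.2, -1.0, 0.6]
width: 0.4
grasp_force: 0.0
```

```bash
python3 where.py -150 38 9.5
```

```text
t 4.7 chute [-165.1   37.4    9.3] tool axes in chute
 [[ 0.742  0.003  0.67 ]
 [ 0.002 -1.     0.002]
 [ 0.67  -0.    -0.742]] 
q [-0.78  0.64  1.91  0.64  1.16 -1.05] F [ 0.2 -1.   0.6] w 0.4
shift tool axes (x0.1m) [ 0.114 -0.005  0.1  ]
turn/45deg [-0.003 -0.002  0.003]
```

Now the push begins gently, about 4 mm per row.

>>> {"fn": "jog_arm", "kwargs": {
  "commands": [
    [-1,[0.03,0,0.0265],[0,0,0]],
    [-1,[0.03,0,0.0265],[0,0,0]],
    [-1,[0.03,0,0.0265],[0,0,0]],
    [-1,[0.03,0,0.0265],[0,0,0]],
    [-1,[0.03,0,0.0265],[0,0,0]],
    [-1,[0.03,0,0.0265],[0,0,0]],
    [-1,[0.03,0,0.0265],[0,0,0]],
    [-1,[0.03,0,0.0265],[0,0,0]],
    [-1,[0,0,0],[0,0,0]]
  ]
}}

```text
t: 5.6
ee_pos: [433.0, -134.9, 90.1]
orientation: [-1.959, -1.656, -0.753]
ft_force: [0.5, -0.3, -0.5]
width: 0.2
grasp_force: 0.0
```

```bash
python3 where.py -90 38 9.5; python3 - <<'E'
from h import *
d=get_image("wrist"); cv2.imwrite("pics/w2.png",d["image"])
E
```

```text
t 5.6 chute [-133.1   37.5    9.6] tool axes in chute
 [[ 0.742  0.003  0.67 ]
 [ 0.002 -1.     0.002]
 [ 0.67  -0.    -0.742]] 
q [-0.73  0.62  1.95  0.68  1.12 -1.04] F [ 0.5 -0.3 -0.5] w 0.2
shift tool axes (x0.1m) [ 0.319 -0.003  0.29 ]
turn/45deg [-0.003 -0.002  0.003]
```

View pics/w2.png

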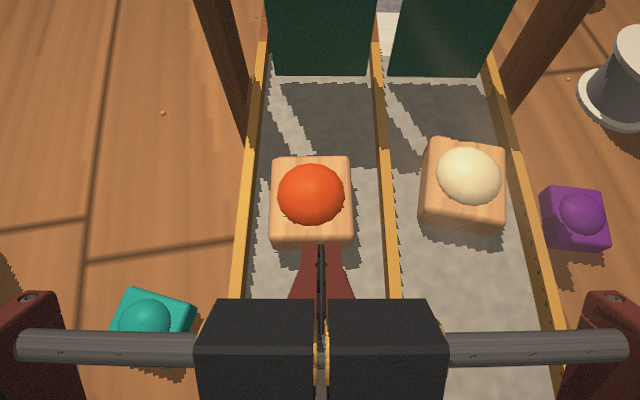

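The block has straightened and slides ahead of the finger. Its middle (311,195) is about 5 mm left of the finger (321), so I back off, re-centre and continue.

>>> {"fn": "jog_arm", "kwargs": {
  "commands": [
    [-1,[-0.045,0,-0.04],[0,0,0]],
    [-1,[0,-0.055,0],[0,0,0]],
    [-1,[0.045,0,0.04],[0,0,0]],
    [-1,[0.03,0,0.027],[0,0,0]],
    [-1,[0.03,0,0.027],[0,0,0]],
    [-1,[0.03,0,0.027],[0,0,0]],
    [-1,[0.03,0,0.027],[0,0,0]],
    [-1,[0.03,0,0.027],[0,0,0]],
    [-1,[0.03,0,0.027],[0,0,0]],
    [-1,[0.03,0,0.027],[0,0,0]]
  ]
}}

```text
t: 6.65
ee_pos: [432.4, -106.4, 90.1]
orientation: [-1.959, -1.656, -0.754]
ft_force: [0.3, -0.8, -0.7]
width: 0.7
grasp_force: 0.1
```

>>> {"fn": "jog_arm", "kwargs": {
  "commands": [
    [-1,[0.03,0,0.027],[0,0,0]],
    [-1,[0.03,0,0.027],[0,0,0]],
    [-1,[0.03,0,0.027],[0,0,0]],
    [-1,[0.03,0,0.027],[0,0,0]],
    [-1,[0.03,0,0.027],[0,0,0]],
    [-1,[0.03,0,0.027],[0,0,0]],
    [-1,[0,0,0],[0,0,0]]
  ]
}}

```text
t: 7.35
ee_pos: [436.3, -82.3, 90.2]
orientation: [-1.959, -1.656, -0.753]
ft_force: [-0.3, 0.2, -0.4]
width: 0.4
grasp_force: 0.0
```

```bash
python3 where.py -50 43 9.5; python3 - <<'E'
from h import *
d=get_image("wrist"); cv2.imwrite("pics/w3.png",d["image"])
E
```

```text
t 7.35 chute [-80.7  43.2   9.7] tool axes in chute
 [[ 0.742  0.003  0.67 ]
 [ 0.002 -1.     0.002]
 [ 0.67  -0.    -0.742]] 
q [-0.64  0.6   2.02  0.75  1.06 -1.03] F [-0.3  0.2 -0.4] w 0.4
shift tool axes (x0.1m) [0.226 0.003 0.207]
turn/45deg [-0.003 -0.002  0.003]
```

View pics/w3.png

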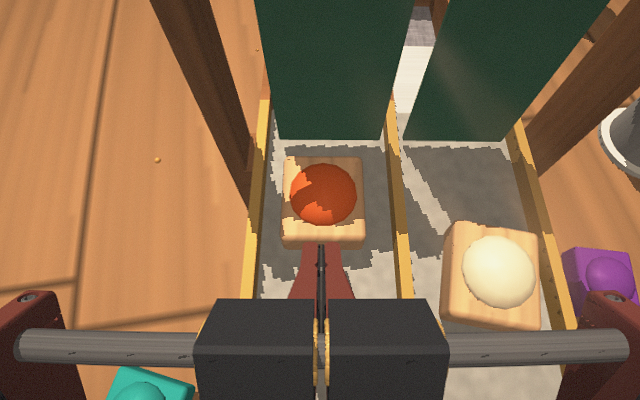

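The block is straight in front of the finger (324 against 321), and the flap edge is just ahead at row 138. I keep pushing.

>>> {"fn": "jog_arm", "kwargs": {
  "commands": [
    [-1,[0.03,0,0.027],[0,0,0]],
    [-1,[0.03,0,0.027],[0,0,0]],
    [-1,[0.03,0,0.027],[0,0,0]],
    [-1,[0.03,0,0.027],[0,0,0]],
    [-1,[0.03,0,0.027],[0,0,0]],
    [-1,[0.03,0,0.027],[0,0,0]],
    [-1,[0.03,0,0.027],[0,0,0]],
    [-1,[0.03,0,0.027],[0,0,0]],
    [-1,[0.03,0,0.027],[0,0,0]],
    [-1,[0.03,0,0.027],[0,0,0]]
  ]
}}

```text
t: 8.4
ee_pos: [443.2, -42.8, 90.2]
orientation: [-1.959, -1.656, -0.754]
ft_force: [-0.4, -0.9, -0.0]
width: 0.6
grasp_force: 0.1
```

>>> {"fn": "jog_arm", "kwargs": {
  "commands": [
    [-1,[0.03,0,0.027],[0,0,0]],
    [-1,[0.03,0,0.027],[0,0,0]],
    [-1,[0.03,0,0.027],[0,0,0]],
    [-1,[0.03,0,0.027],[0,0,0]],
    [-1,[0.03,0,0.027],[0,0,0]],
    [-1,[0,0,0],[0,0,0]]
  ]
}}

```text
t: 9.0
ee_pos: [446.3, -22.6, 90.3]
orientation: [-1.959, -1.656, -0.753]
ft_force: [-0.2, -0.7, -0.2]
width: 0.8
grasp_force: 0.0
```

```bash
python3 where.py -2 43 9.5; python3 - <<'E'
from h import *
w=get_image("wrist")["image"]; s=cv2.resize(get_image("scene")["image"][140:260,200:400],(640,384),interpolation=cv2.INTER_CUBIC)
cv2.imwrite("pics/w4.png",cv2.resize(np.vstack([w,s]),(490,600)))
E
```

```text
t 9.0 chute [-20.2  43.4   9.8] tool axes in chute
 [[ 0.742  0.003  0.67 ]
 [ 0.002 -1.     0.002]
 [ 0.67  -0.    -0.742]] 
q [-0.53  0.58  2.07  0.84  1.   -1.01] F [-0.2 -0.7 -0.2] w 0.8
shift tool axes (x0.1m) [0.133 0.004 0.124]
turn/45deg [-0.003 -0.002  0.003]
```

View pics/w4.png

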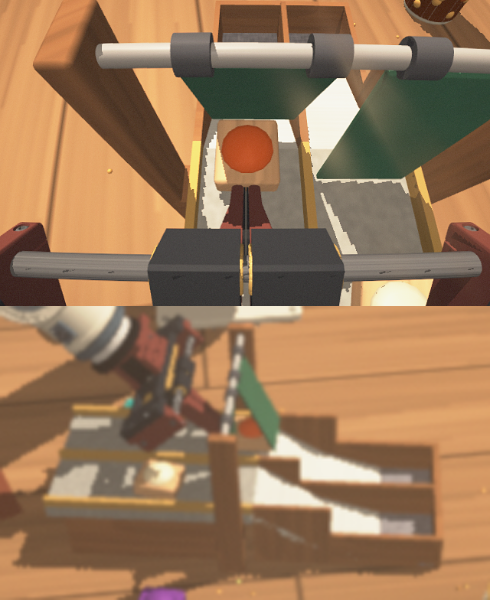

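The flap is lifted and the amber block is under it near the lip. The gripper is clear of the post and axle. I push the last stretch in small steps.

>>> {"fn": "jog_arm", "kwargs": {
  "commands": [
    [-1,[0.03,0,0.027],[0,0,0]],
    [-1,[0.03,0,0.027],[0,0,0]],
    [-1,[0.03,0,0.027],[0,0,0]],
    [-1,[0.022,0,0.02],[0,0,0]],
    [-1,[0.015,0,0.0135],[0,0,0]],
    [-1,[0,0,0],[0,0,0]],
    [-1,[0,0,0],[0,0,0]]
  ]
}}

```text
t: 9.8
ee_pos: [449.3, -6.3, 90.3]
orientation: [-1.959, -1.656, -0.754]
ft_force: [0.1, 0.0, 0.1]
width: 0.1
grasp_force: 0.0
```

```bash
python3 where.py 3 43 9.5; python3 - <<'E'
from h import *
w=get_image("wrist")["image"]; s=cv2.resize(get_image("scene")["image"][140:260,200:400],(640,384),interpolation=cv2.INTER_CUBIC)
cv2.imwrite("pics/w5.png",cv2.resize(np.vstack([w,s]),(490,600)))
E
```

```text
t 9.8 chute [-3.5 43.2  9.8] tool axes in chute
 [[ 0.742  0.003  0.67 ]
 [ 0.002 -1.     0.002]
 [ 0.67   0.    -0.742]] 
q [-0.5   0.58  2.08  0.87  0.98 -1.01] F [0.1 0.  0.1] w 0.1
shift tool axes (x0.1m) [0.047 0.002 0.046]
turn/45deg [-0.002 -0.002  0.003]
```

View pics/w5.png

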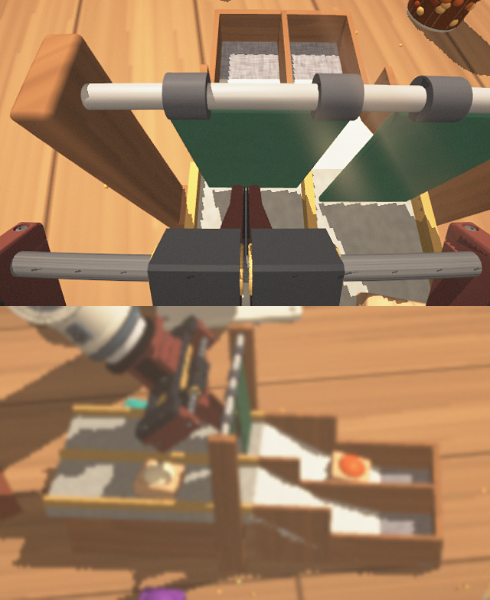

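The amber block has slid down to the foot of the ramp (crop 350,465), and the flap rests on the finger. I pull straight back, then up.

>>> {"fn": "jog_arm", "kwargs": {
  "commands": [
    [-1,[-0.06,0,-0.053],[0,0,0]],
    [-1,[-0.1,0,-0.09],[0,0,0]],
    [-1,[-0.15,0,-0.135],[0,0,0]],
    [-1,[-0.15,0,-0.135],[0,0,0]],
    [-1,[-0.15,0,-0.135],[0,0,0]],
    [-1,[-0.15,0,-0.135],[0,0,0]],
    [-1,[-0.15,0,-0.135],[0,0,0]],
    [-1,[-0.15,0,-0.135],[0,0,0]],
    [-1,[-0.1,0,-0.2],[0,0,0]],
    [-1,[0,0,-0.3],[0,0,0]]
  ]
}}

```text
t: 10.9
ee_pos: [417.3, -188.7, 119.6]
orientation: [-1.959, -1.652, -0.752]
ft_force: [0.7, 0.1, -0.6]
width: 0.8
grasp_force: 0.0
```

>>> {"fn": "jog_arm", "kwargs": {
  "commands": [
    [-1,[0,0,-0.3],[0,0,0]],
    [-1,[0,0,-0.3],[0,0,0]],
    [-1,[0,0,0],[0,0,0]],
    [-1,[0,0,0],[0,0,0]],
    [-1,[0,0,0],[0,0,0]],
    [-1,[0,0,0],[0,0,0]],
    [-1,[0,0,0],[0,0,0]],
    [-1,[0,0,0],[0,0,0]],
    [-1,[0,0,0],[0,0,0]],
    [-1,[0,0,0],[0,0,0]]
  ]
}}

```text
t: 11.9
ee_pos: [412.1, -226.7, 164.9]
orientation: [-1.959, -1.656, -0.753]
ft_force: [0.2, 0.8, -0.8]
width: 0.7
grasp_force: 0.0
```

```bash
python3 where.py; python3 - <<'E' | tail -n 6
from fit import *
d=get_image("scene"); cv2.imwrite("pics/s2.png",cv2.resize(d["image"][140:260,200:400],(800,480),interpolation=cv2.INTER_CUBIC))
v[:]=[492.5,-10.1,1.4007]
uv=np.stack(np.meshgrid(np.arange(640),np.arange(400)),-1).reshape(-1,2); p=pts(d,uv); q=np.c_[inv(p[:,:2]),p[:,2]]
h,s,b=cv2.cvtColor(d["image"],cv2.COLOR_BGR2HSV).reshape(-1,3).astype(int).T
m=(h<12)&(s>200)&(b>120)&(abs(q[:,0])<250)&(abs(q[:,1])<85); print("amber",m.sum(),np.median(q[m],0).round(1),np.percentile(q[m],3,axis=0).round(0),np.percentile(q[m],97,axis=0).round(0))
m=(abs(q[:,0]+88)<60)&(abs(q[:,1]+38)<32)&(q[:,2]>96)&(q[:,2]<115); print("milky",np.median(q[m],0).round(1),np.percentile(q[m],3,axis=0).round(0),np.percentile(q[m],97,axis=0).round(0))
E
```

```text
t 11.9 chute [-227.1   42.6   84.4] tool axes in chute
 [[ 0.742  0.003  0.67 ]
 [ 0.002 -1.     0.002]
 [ 0.67  -0.    -0.742]] 
q [-0.87  0.54  1.83  0.55  1.34 -0.99] F [ 0.2  0.8 -0.8] w 0.7
 [10.6 -0.4]]
amb side [[-101.0, 56.0], [-107.0, 12.0], [-147.0, 15.0], [-138.0, 60.0]] [-123.    35.9] world [ 434.2 -125.2]
amb scene [[-154.0, 67.0], [-101.0, 62.0], [-104.0, 23.0], [-156.0, 28.0]] [-128.5   45.3] world [ 424.1 -129. ]
ambbot side [[-148.0, 59.0], [-154.0, 18.0]] [-150.7   38.6] world [ 427.1 -152. ]
mil side [[-59.0, -28.0], [-65.0, -70.0], [-111.0, -63.0], [-101.0, -20.0]] [-84. -45.] world [520.4 -99.8]
mil scene [[-112.0, -16.0], [-61.0, -19.0], [-63.0, -55.0], [-116.0, -52.0]] [-88.1 -35.5] world [ 510.3 -102.3]
  return _methods._mean(a, axis=axis, dtype=dtype,
  ret = um.true_divide(
Traceback (most recent call last):
IndexError: index -1 is out of bounds for axis 0 with size 0
```

View pics/s2.png

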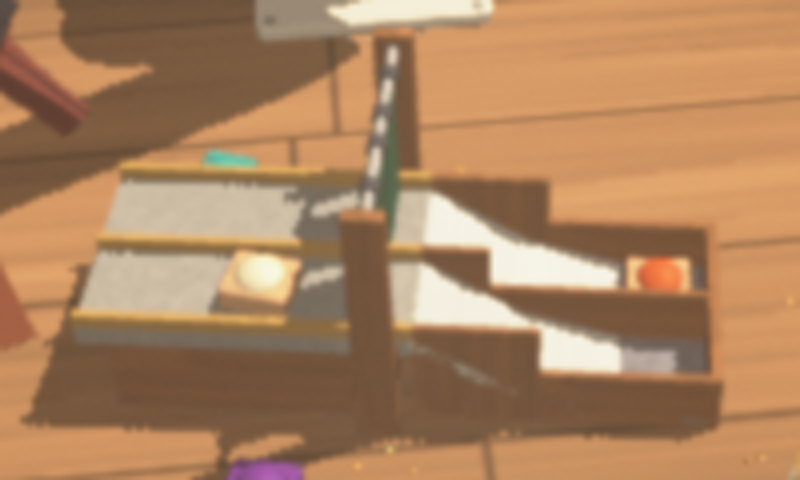

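The amber block lies flat in the left tray (660,275). Both flaps hang shut, the milky block is where it was (full image about 264,207), and the finger is clear, so I hand in.

```bash
python3 -c "
from workcell import close_job
print(close_job())"
```

```text
the job is handed in; nothing more can be done
None
```

I handed in the job at about 12 s: the amber block lies in the left tray, and in the last picture both flaps hang shut, the milky block is where it started and the gripper is clear; no verdict came back.

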